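# Pop the battery hatch of the airbrush compressor

### The arm

A 6-joint arm with a two-finger parallel gripper is mounted at the origin on the work surface. World frame = base frame: x ahead of the robot, y to its left, z up, the work surface at z = 0. Lengths are in m, angles in rad, forces in N, time in s.
With the tool pointing down it reaches from about 0.3 to 0.875 m from the base axis. Payload 6.4 kg.
Tool frame: the origin (TCP) lies on the mounting face of the last link; the fingertips stand 173 mm ahead of it and the grasp point (between the pads) lies 155 mm ahead of it (ctrl.grip_point_offset is the distance from the TCP to the grasp point, in m); z points along the fingers, y is the line along which they close (so a half turn about z gives the same grasp; the last joint's range is limited). The gripper opens to 85 mm and grips with 20 to 120 N. Pads are 22 mm wide; open, the fingers measure 114 mm over their backs; the gripper's body (76 mm by 85 mm) begins 54 mm behind the grasp point. The pads swing forward as they close: fully open they stand 13 mm farther back than shut.
Start: joints at [1.031, 0.181, 1.607, -0, 1.354, -0.206], TCP at [0.188, 0.543, 0.405] pointing down, gripper open.
Joint ranges: [-2.99, 2.99], [-0.89, 2.07], [0.3, 2.58], [-1.14, 4.28], [0, 2.63], [-3.12, 3.12]. Speed limits (rad/s): [2.57, 2.57, 3.01, 3.14, 3.14, 3.14].

### API

Orientations are given as a unit quaternion [w, x, y, z].
In Python, from bench import status, imaging, ctrl, models gives the robot as it stands.
- The arm moves only by the tool send_rows, never from a script. Its argument "commands" is a list that holds one entry, the list of rows, each a list of 6 numbers: the shift along the tool's x, y, z normalised to -1 to 1, where 1 is 3 cm, then the turn, a rotation vector about the tool's x, y, z normalised to -1 to 1, where 1 is 0.1 rad. A call has 1 to 8 rows; each row shifts and turns the commanded pose from where the row before left it, along the tool's axes as they then stand; what a row does not reach is not made up. A row lasts 1/12 s, in which the tool goes at most 41.7 mm and 7.16 degrees, less where a joint would pass 70% of its speed; a pose out of reach is approached as far as the arm can. A call with a number of a shift or a turn outside -1 to 1 is refused whole. A call with a gripper value outside its range is refused whole. "jaw" is the opening, from 0 (shut) to 1 (fully open), set as the call begins (left out, the last holds). The fingers move at their own pace and stop on an object; the grip force is fixed at half the most. Time passes only in rows, so rows that do not move let the fingers close. It gives the time, the measured TCP pose, the force, the opening and the grip force at its end, in the units of the state.
- status.get_obs(): the state, without advancing time (a new reading comes with each control period).
- imaging.camera(name): name is "side" or "top"; returns a dict with "image" (400x640x3 uint8, blue, green, red), "depth" (400x640 float32, m along the optical axis (not along the pixel's ray), 0 where there is no reading), "mtx" (3x3 intrinsics, pixels), "k1" (the pictures are not rectified: a ray, as slopes to the right and down, at radius r is drawn at 1 + k1 r^2 times it, then the intrinsics apply), "pose" (4x4, takes a point from camera to world coordinates). Camera axes: x right, y down, z forward; pixel columns grow to the right and rows downward; lengths in m; the calibration is good to about 2 mm. A picture is of the moment at which its call begins.
- ctrl.hand_in(): hands the job in; it is judged then, once.
Trained networks look in a picture, given as the dict that the camera call returned (one of the last four; its "shot" number tells which), for a name from the list of things; names that differ only in an ending like _2 or _b are one class to them, and where a whole thing is asked for, a point or a joint stands for the part that bears it (a point fixed in the world has none). Each returns a list of dicts, best first, with "confidence" (0 to 1); they miss things now and then, are a little off and sometimes report something else, mostly with a low value. They report only what shows in the picture. A call takes as long as a camera call.
- models.recognise(picture, name): "centre" ([column, row] in pixels, amid what is visible of it).
- models.regions_of(picture, name): "region" (400x640 bool, what is visible of it) and "centre" ([column, row] in pixels, amid what is visible of it).
The state is a dict: "time_s": time; "q": joint angles; "dq": joint speeds; "joint_efforts": joint torques, N m; "eef_pos": TCP position; "eef_rot": TCP orientation; "wrist_force": force on the tool from outside, world axes, zero at the start; "torque": the same for the moment, N m; "opening": opening from 0.0 (shut) to 1.0 (fully open); "grasp_force": force on a finger pad.
Only numpy, scipy, OpenCV 4.12 (cv2) and the standard library are available. Lean on these libraries where they do the work, as an engineer would, in place of code of your own. Each camera call takes 0.05 s, during which the arm holds its last target. There are 200 camera calls.

### The job

The cells of the cordless airbrush compressor are due for a change: open its battery hatch by pressing the yellow pad on the grey hatch with a fingertip, lightly, just until the push latch clicks, then let go so that the hatch pops up by itself. Take the hand clear and watch it for a second or two to be sure that it stays wide open; once it has popped, do not push it down again. Only press: grip and lift nothing, leave the red power button alone and do not disturb the cells, paints and brushes around it.

Things in the scene. Friction and masses are not known exactly. Their poses are not given: they have to be found in the camera images.
- compressor: the compressor, fixed to the table: white box on a blue base, 180 (x) x 160 (y) x 80 mm high, a black carry bar over its far end up to 111 mm high; origin at the centre of its underside; its x axis points from the hatch end (nearer the robot) to the far end with the power button, regulator knob and gauge
- hatch_pad (a point): centre of the top of the yellow pad (22 x 44 mm, long side along the compressor's y, three black ribs) on the grey hatch; 94 mm above the table when latched. The hatch is 78 (x) x 66 mm and 12 mm proud of the deck around it; the pad centre is 55 mm from its hinge, 24 mm from its free edge. Axes: the hatch's own, when latched the compressor's. Press straight down here; closed fingers fit; at most 40 N
- hatch_hinge (a point): middle of the hatch's hinge line, 86 mm above the table, at the middle of the compressor (the line runs along the compressor's y axis)
- hatch (a joint): hatch angle, rad: 0 latched shut (level); negative while pressed in with 3 to 4 N: the latch lets go at -0.07 (pad 4 mm down), hard stop -0.11 (6 mm); then, as the finger lifts, a spring raises its free edge within about a second to the stop at 1.15 and keeps it there. After too short a press it stays latched and can be pressed again, deeper
- catch (a joint): the catch inside the compressor, out of reach, in m: 0 latched; drawn to about +0.005 by a full press, and carried past -0.005 by the hatch once it has swung wide open (it then stays there)
- power (a joint): red power button, 20 mm diameter, on the far deck: 0 out, 0.005 fully pressed, in m. Leave it alone
- power_top (a point): top of the red power button, 100 mm above the table
- cell_a_mid (a point): spare round battery cell, green with a copper band, standing upright, 26 mm diameter, 46 mm high; point at its centre
- cell_b_mid (a point): second spare battery cell, same as cell_a; point at its centre
- paint_jar_mid (a point): small paint jar with a red cap, 52 mm diameter, 55 mm high; point at its centre
- ink_bottle_mid (a point): small airbrush-colour bottle with black cap, 36 mm diameter, 75 mm high; point at its centre
- paint_tube_mid (a point): white and orange paint tube lying down, about 130 x 40 x 22 mm; point at its centre, 11 mm above the table
- brush_pot_mid (a point): paper pot full of brushes, 72 mm diameter, 95 mm high, the brushes reach 215 mm above the table; point at the pot's centre
- card_tube_mid (a point): upright cardboard tube, 52 mm diameter, 150 mm high; point at its centre
- gesso_mid (a point): white bottle of primer with a green label, 68 mm diameter, 170 mm high; point at its centre

How it is judged:
By the outcome, as a careful person would: the job done as asked, in the order asked, and still so for the second after the job is handed in, with the robot touching nothing.
It also fails if it takes over 38 s, if anything falls off the work surface, if the arm or the gripper's body presses on something with over 40 N, if the wrist force passes 120 N, or if a joint passes its speed limit or range.

## Working session

There is one attempt and no reset: what is moved stays moved. The work goes in short steps, Python scripts to look and compute and a tool call to move; the robot and the scene stay as the last step left them, time stands still between calls to the robot, and variables do not carry over. Pictures are saved under pics/ and viewed, at most 10 in all, crops included, and the job is handed in when it is done.

Besides the shell and the picture viewer there is one more tool, called after "Call:" in YAML: its name, and indented under it one key for each argument. send_rows: Moves the arm, as the interface text tells. Its arguments: {"type":"object","properties":{"commands":{"type":"array"},"jaw":{"type":"number"}},"required":["commands"]}

```bash
mkdir -p pics; cat > h.py <<'E'
import numpy as np, cv2
from bench import status, imaging, ctrl, models
def world(p,uv,d=None):
    u,v=uv; K=p["mtx"]
    x=np.array([(u-K[0,2])/K[0,0],(v-K[1,2])/K[1,1]]); s=x.copy()
    for _ in range(20): s=x/(1+p["k1"]*(s@s))
    if d is None:
        w=p["depth"][int(v)-2:int(v)+3,int(u)-2:int(u)+3]; d=np.median(w[w>0])
    return (p["pose"]@np.array([s[0]*d,s[1]*d,d,1]))[:3]
E
cat > a.py <<'E'
from h import *
s=status.get_obs(); print(s["time_s"],s["eef_pos"],s["eef_rot"],s["wrist_force"],s["opening"],ctrl.grip_point_offset)
for c in("top","side"):
    p=imaging.camera(c); cv2.imwrite(f"pics/{c}0.png",p["image"])
    print(c,p["pose"][:3,3].round(3))
    for n in("hatch_pad","power_top","hatch","compressor","hatch_hinge","brush_pot_mid","gesso_mid","card_tube_mid","paint_jar_mid","ink_bottle_mid","cell_a_mid"):
        for r in models.recognise(p,n)[:2]:
            try: print(n,round(r["confidence"],2),np.round(r["centre"]),world(p,r["centre"]).round(3))
            except Exception as e: print(n,e)
E
python3 a.py
```

```text
0.0 [0.18823499 0.54303956 0.4037636 ] [-3.35789684e-04  1.66144667e-01  9.86100971e-01 -8.43495971e-04] [0.95345208 0.4870145  0.03208044] 1.0028429561771697 0.1547
top [0.306 0.053 1.326]
hatch_pad 0.52 [363. 193.] [ 0.572 -0.088  0.093]
hatch 0.56 [362. 195.] [ 0.565 -0.087  0.093]
compressor 0.91 [361. 187.] [ 0.592 -0.083  0.091]
hatch_hinge 0.68 [361. 187.] [ 0.593 -0.082  0.092]
hatch_hinge 0.65 [393. 194.] [ 0.58  -0.202  0.043]
brush_pot_mid 0.56 [192. 186.] [0.604 0.523 0.017]
gesso_mid 0.93 [176. 213.] [0.486 0.53  0.124]
paint_jar_mid 0.58 [327. 216.] [0.497 0.031 0.054]
ink_bottle_mid 0.66 [364. 196.] [ 0.56  -0.092  0.093]
ink_bottle_mid 0.49 [321. 191.] [0.582 0.054 0.062]
cell_a_mid 0.46 [394. 195.] [ 0.578 -0.204  0.042]
side [ 0.046 -0.529  0.907]
hatch_pad 0.68 [352. 231.] [ 0.556 -0.104  0.095]
hatch_pad 0.52 [356. 228.] [ 0.574 -0.101  0.092]
power_top 0.29 [356. 228.] [ 0.572 -0.104  0.094]
hatch 0.84 [352. 228.] [ 0.567 -0.095  0.092]
compressor 0.61 [354. 229.] [ 0.565 -0.103  0.094]
compressor 0.33 [248. 134.] [0.613 0.517 0.069]
hatch_hinge 0.66 [354. 230.] [ 0.565 -0.104  0.093]
brush_pot_mid 0.75 [247. 135.] [0.611 0.524 0.063]
brush_pot_mid 0.55 [350. 229.] [ 0.555 -0.096  0.097]
gesso_mid 0.73 [217. 140.] [0.483 0.519 0.105]
card_tube_mid 0.7 [471. 319.] [ 0.572 -0.486  0.101]
paint_jar_mid 0.54 [309. 228.] [0.492 0.014 0.053]
ink_bottle_mid 0.75 [356. 227.] [ 0.574 -0.101  0.093]
ink_bottle_mid 0.47 [325. 208.] [0.585 0.042 0.052]
cell_a_mid 0.48 [382. 263.] [ 0.574 -0.215  0.035]
```

```bash
python3 - <<'E'
import cv2
a=cv2.imread("pics/top0.png")[140:260,290:430];b=cv2.imread("pics/side0.png")[170:290,280:420]
im=cv2.hconcat([cv2.resize(a,None,fx=2.85,fy=4.9*.58,interpolation=2),cv2.resize(b,None,fx=2.85,fy=4.9*.58,interpolation=2)])
cv2.imwrite("pics/c0.png",im);print(im.shape)
E
cat > b.py <<'E'
from h import *
for c in("top","side"):
    p=imaging.camera(c); hsv=cv2.cvtColor(p["image"],cv2.COLOR_BGR2HSV)
    m=cv2.inRange(hsv,(20,110,90),(35,255,255))
    n,l,st,ce=cv2.connectedComponentsWithStats(m)
    for i in range(1,n):
        if st[i,4]>15:
            ys,xs=np.where(l==i); P=np.array([world(p,(x,y)) for x,y in zip(xs,ys)])
            print(c,st[i],ce[i].round(1),np.median(P,0).round(4),((P.min(0)+P.max(0))/2).round(4),np.ptp(P,0).round(3))
E
python3 b.py
```

```text
(341, 798, 3)
top [359 195  14  10  53] [365.7 199.5] [ 0.5478 -0.0953  0.0939] [ 0.5494 -0.0971  0.0938] [0.032 0.044 0.003]
top [137 273  10   8  44] [142.7 276. ] [0.2791 0.6709 0.0096] [0.2775 0.6777 0.0098] [0.024 0.034 0.003]
top [152 277  12  13 123] [157.4 282.8] [0.2566 0.6184 0.0112] [0.2565 0.6189 0.0107] [0.041 0.04  0.005]
top [502 284   7  14  26] [504.7 290.6] [ 0.2505 -0.5876  0.0217] [ 0.2506 -0.589   0.0213] [0.044 0.018 0.002]
top [138 286   7   7  37] [141.2 288.8] [0.2347 0.6745 0.0098] [0.2346 0.6752 0.0096] [0.021 0.022 0.004]
top [487 301   8   8  20] [490.8 304.6] [ 0.2014 -0.5366  0.0212] [ 0.2031 -0.5354  0.0211] [0.023 0.024 0.002]
top [488 315   5   9  17] [489.5 318.6] [ 0.155  -0.5269  0.0206] [ 0.1548 -0.5309  0.0207] [0.026 0.014 0.002]
side [231 115  10  22  30] [235.5 125.6] [0.5688 0.5178 0.1167] [0.6162 0.6309 0.0892] [0.128 0.278 0.17 ]
side [153 161   5   5  20] [154.8 162.8] [0.2828 0.6771 0.0089] [0.2816 0.6763 0.0092] [0.02  0.029 0.003]
side [140 167   7   4  21] [143.1 168.4] [0.2358 0.6743 0.0091] [0.2366 0.6741 0.0088] [0.022 0.021 0.002]
side [150 169  11   8  71] [155.  172.6] [0.2584 0.6167 0.0127] [0.2589 0.6181 0.0128] [0.039 0.043 0.004]
side [342 226  16  10  95] [349.3 230.8] [ 0.5497 -0.0998  0.0959] [ 0.5507 -0.0989  0.0956] [0.034 0.044 0.003]
side [ 421  349   69   51 1582] [455.3 378.1] [ 0.4651 -0.5347  0.0223] [ 0.4608 -0.5446  0.0128] [0.173 0.086 0.024]
```

View pics/c0.png

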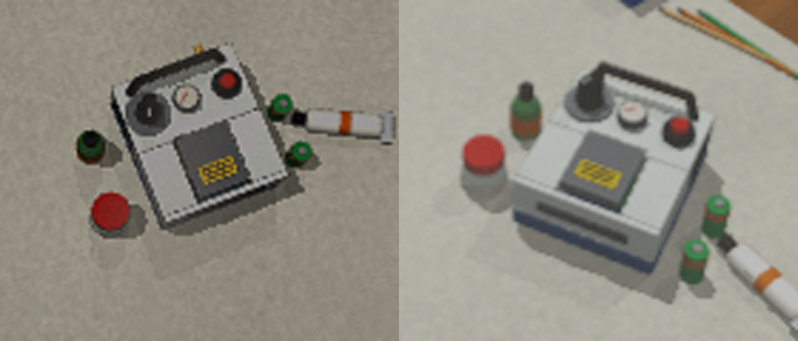

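View pics/side0.png

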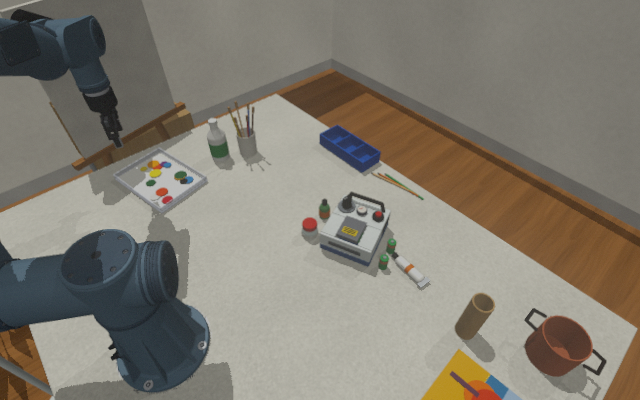

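The pad shows at (366,199) in the top view and (349,231) in the side view, at about (0.549, -0.098, 0.094). The compressor is yawed about +17°, and its hatch end faces the robot. I'll move above it and check the yaw on the way.

Call:
send_rows:
  commands:
    - [[-0.92,-0.81,0,0,0,0],[-0.92,-0.81,0,0,0,0],[-0.92,-0.81,0,0,0,0],[-0.92,-0.81,0,0,0,0],[-0.92,-0.81,0,0,0,0],[-0.92,-0.81,0,0,0,0],[-0.92,-0.81,0,0,0,0],[-0.92,-0.81,0,0,0,0]]
  jaw: 0

```text
time_s: 1.97
eef_pos: [0.3337, 0.2857, 0.4049]
eef_rot: [0.0, 0.166, 0.986, 0.0]
wrist_force: [1.5, -0.3, 0.4]
opening: -0.0
grasp_force: 0.0
```

```bash
python3 - <<'E'
from h import *
for c in("top","side"):
    p=imaging.camera(c)
    for n in ("compressor","hatch"):
        r=models.regions_of(p,n)
        if not r: continue
        ys,xs=np.where(r[0]["region"]); P=np.array([world(p,(x,y)) for x,y in zip(xs,ys)])
        lo,hi=(.065,.097)if n=="compressor" else (.089,.1)
        Q=P[(P[:,2]>lo)&(P[:,2]<hi)&(abs(P[:,0]-.58)<.15)&(abs(P[:,1]+.08)<.15)]
        print(c,n,len(Q),cv2.minAreaRect((Q[:,:2]*1000).astype(np.float32)))
s=status.get_obs();print(s["time_s"],s["eef_pos"],s["q"],s["wrist_force"],s["opening"])
E
```

```text
top compressor 2212 ((600.0538330078125, -77.60133361816406), (181.6518096923828, 161.5670928955078), 22.059616088867188)
top hatch 386 ((564.1243896484375, -93.42716217041016), (76.74455261230469, 62.99269485473633), 22.482379913330078)
side compressor 2551 ((599.2911987304688, -77.02944946289062), (179.80653381347656, 162.0903778076172), 22.045902252197266)
side hatch 469 ((563.9598999023438, -91.6124038696289), (78.9554443359375, 65.35792541503906), 22.959129333496094)
2.2667 [0.33303595 0.28772574 0.40476814] [ 4.41431896e-01 -1.34465570e-01  1.92869370e+00  4.23831881e-04
  1.34724704e+00 -7.96021212e-01] [0.35372799 0.24871306 0.3927321 ] 0.003271873312145466
```

Call:
send_rows:
  commands:
    - [[-0.92,-0.815,0,0,0,0],[-0.92,-0.815,0,0,0,0],[-0.92,-0.815,0,0,0,0],[-0.92,-0.815,0,0,0,0],[-0.92,-0.815,0,0,0,0],[-0.92,-0.815,0,0,0,0]]

```text
time_s: 2.77
eef_pos: [0.442, 0.0944, 0.4048]
eef_rot: [0.0, 0.165, 0.986, 0.0]
wrist_force: [0.5, 0.1, 0.3]
opening: -0.002
grasp_force: 0.0
```

Call:
send_rows:
  commands:
    - [[-0.92,-0.815,0,0,0,0],[-0.92,-0.815,0,0,0,0],[-0.92,-0.815,0,0,0,0],[-0.92,-0.815,0,0,0,0],[-0.92,-0.815,0,0,0,0],[-0.92,-0.815,0,0,0,0]]

```text
time_s: 3.27
eef_pos: [0.5513, -0.0983, 0.4044]
eef_rot: [-0.0, 0.165, 0.986, 0.0]
wrist_force: [1.0, -0.6, 0.4]
opening: 0.003
grasp_force: 0.0
```

Call:
send_rows:
  commands:
    - [[0,0,0.3,0,0,-0.9],[0,0,0.3,0,0,-0.9],[0,0,0.3,0,0,-0.9],[0,0,0.3,0,0,-0.9],[0,0,0.3,0,0,-0.9],[0,0,0.3,0,0,-0.9],[0,0,0.3,0,0,-0.9],[0,0,0.3,0,0,-0.9]]

```text
time_s: 3.93
eef_pos: [0.5506, -0.0964, 0.3319]
eef_rot: [-0.0, -0.196, 0.981, 0.0]
wrist_force: [-0.4, -0.2, -0.0]
opening: 0.005
grasp_force: 0.0
```

```bash
cat > r.py <<'E'
from h import *
from scipy.spatial.transform import Rotation as R
s=status.get_obs();q=s["eef_rot"];M=R.from_quat([q[1],q[2],q[3],q[0]]).as_matrix()
print(s["time_s"],np.round(s["eef_pos"],4),np.round(s["q"],2),np.round(s["wrist_force"],2),s["opening"])
print(M.round(3),"yaw y",np.degrees(np.arctan2(M[1,1],M[0,1])))
t=np.array([.5487,-.0979,.094+.173]);print("tool delta mm",(M.T@(t-s["eef_pos"])*1000).round(1))
E
python3 r.py
```

```text
3.9333 [ 0.5506 -0.0964  0.3319] [-0.39  0.22  1.71  0.    1.21 -2.35] [-0.38 -0.17 -0.03] 0.004518921746124975
[[-0.923 -0.384 -0.   ]
 [-0.384  0.923  0.   ]
 [ 0.     0.001 -1.   ]] yaw y 112.56161325911471
tool delta mm [ 2.3 -0.7 64.9]
```

Call:
send_rows:
  commands:
    - [[0.07,-0.02,0.45,0,0,0],[0,0,0.45,0,0,0],[0,0,0.45,0,0,0],[0,0,0.3,0,0,0],[0,0,0,0,0,0]]

```text
time_s: 4.35
eef_pos: [0.5479, -0.098, 0.2808]
eef_rot: [-0.002, -0.193, 0.981, 0.001]
wrist_force: [-0.8, -0.2, -0.1]
opening: -0.004
grasp_force: 0.0
```

```bash
python3 r.py; python3 - <<'E'
from h import *
p=imaging.camera("side");q=imaging.camera("top")
cv2.imwrite("pics/c1.png",cv2.hconcat([cv2.resize(i[r:r+90,c:c+90],(400,400),interpolation=2) for i,r,c in((p["image"],175,310),(q["image"],150,320))]))
E
```

```text
4.35 [ 0.5479 -0.098   0.2808] [-0.39  0.29  1.75  0.    1.11 -2.35] [-0.8  -0.17 -0.14] -0.004395519049871272
[[-0.925 -0.379 -0.004]
 [-0.379  0.925  0.002]
 [ 0.003  0.003 -1.   ]] yaw y 112.25813114568456
tool delta mm [-0.8 -0.2 13.8]
```

View pics/c1.png

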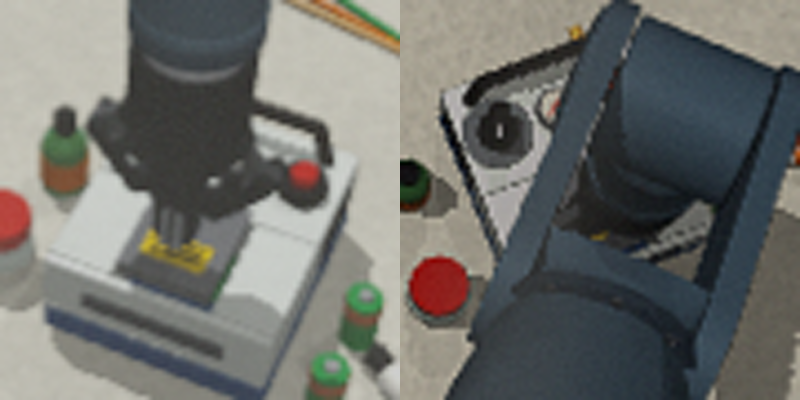

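The closed fingertips are over the yellow pad at about (175,240) in the left crop, and clear of the knob, bar and red button. I'll go down in small steps and watch the force.

Call:
send_rows:
  commands:
    - [[0,0,0.15,0,0,0],[0,0,0.1,0,0,0],[0,0,0.07,0,0,0],[0,0,0,0,0,0],[0,0,0,0,0,0]]

```text
time_s: 4.87
eef_pos: [0.5484, -0.0999, 0.2737]
eef_rot: [0.0, -0.192, 0.981, 0.0]
wrist_force: [0.2, -0.5, 0.5]
opening: -0.001
grasp_force: 0.0
```

Call:
send_rows:
  commands:
    - [[0,0,0.07,0,0,0],[0,0,0,0,0,0],[0,0,0,0,0,0]]

```text
time_s: 5.12
eef_pos: [0.5483, -0.0999, 0.2715]
eef_rot: [-0.0, -0.192, 0.981, 0.0]
wrist_force: [-0.6, -0.5, 0.8]
opening: 0.002
grasp_force: 0.0
```

Call:
send_rows:
  commands:
    - [[0,0,0.05,0,0,0],[0,0,0,0,0,0],[0,0,0,0,0,0]]

```text
time_s: 5.37
eef_pos: [0.5483, -0.0998, 0.2699]
eef_rot: [-0.0, -0.192, 0.981, 0.0]
wrist_force: [0.7, 0.4, 0.9]
opening: 0.004
grasp_force: 0.0
```

Call:
send_rows:
  commands:
    - [[0,0,0.1,0,0,0],[0,0,0,0,0,0],[0,0,0,0,0,0]]

```text
time_s: 5.62
eef_pos: [0.5486, -0.0999, 0.2671]
eef_rot: [0.0, -0.192, 0.981, -0.0]
wrist_force: [0.8, -0.4, 1.8]
opening: -0.0
grasp_force: 0.9
```

Call:
send_rows:
  commands:
    - [[0,0,0.05,0,0,0],[0,0,0,0,0,0],[0,0,0,0,0,0]]

```text
time_s: 5.87
eef_pos: [0.5484, -0.0999, 0.2656]
eef_rot: [0.0, -0.192, 0.981, -0.0]
wrist_force: [0.3, -1.6, 2.5]
opening: 0.0
grasp_force: 1.0
```

Call:
send_rows:
  commands:
    - [[0,0,0.04,0,0,0],[0,0,0,0,0,0],[0,0,0,0,0,0]]

```text
time_s: 6.12
eef_pos: [0.5483, -0.0999, 0.2642]
eef_rot: [-0.0, -0.192, 0.981, -0.0]
wrist_force: [-0.9, -1.2, 2.6]
opening: 0.001
grasp_force: 1.2
```

Call:
send_rows:
  commands:
    - [[0,0,0.04,0,0,0],[0,0,0,0,0,0],[0,0,0,0,0,0]]

```text
time_s: 6.37
eef_pos: [0.5483, -0.0999, 0.263]
eef_rot: [-0.0, -0.192, 0.981, 0.0]
wrist_force: [-0.3, -1.9, 2.9]
opening: 0.002
grasp_force: 1.2
```

Call:
send_rows:
  commands:
    - [[0,0,0.02,0,0,0],[0,0,0,0,0,0],[0,0,0,0,0,0]]

```text
time_s: 6.62
eef_pos: [0.5483, -0.0998, 0.2625]
eef_rot: [-0.0, -0.192, 0.981, 0.0]
wrist_force: [-1.7, -2.0, 3.3]
opening: -0.001
grasp_force: 1.3
```

Call:
send_rows:
  commands:
    - [[0,0,0.02,0,0,0],[0,0,0,0,0,0],[0,0,0,0,0,0]]

```text
time_s: 6.87
eef_pos: [0.5483, -0.0998, 0.2619]
eef_rot: [-0.0, -0.192, 0.981, -0.0]
wrist_force: [-2.5, -2.2, 3.0]
opening: -0.002
grasp_force: 1.7
```

Call:
send_rows:
  commands:
    - [[0,0,-0.5,0,0,0],[0.3,0,-1,0,0,0],[0.8,0,-1,0,0,0],[0.8,0,-1,0,0,0],[0.8,0,-1,0,0,0],[0.8,0,-1,0,0,0],[0.8,0,-0.5,0,0,0],[0.8,0,0,0,0,0]]

```text
time_s: 7.53
eef_pos: [0.4064, -0.1577, 0.4459]
eef_rot: [0.003, -0.192, 0.981, -0.002]
wrist_force: [1.7, -0.3, 0.3]
opening: -0.003
grasp_force: 0.0
```

Call:
send_rows:
  commands:
    - [[0,0,0,0,0,0],[0,0,0,0,0,0],[0,0,0,0,0,0],[0,0,0,0,0,0],[0,0,0,0,0,0],[0,0,0,0,0,0],[0,0,0,0,0,0],[0,0,0,0,0,0]]

```text
time_s: 8.2
eef_pos: [0.4069, -0.1573, 0.4416]
eef_rot: [-0.0, -0.192, 0.981, 0.0]
wrist_force: [-0.4, 0.1, -0.4]
opening: -0.002
grasp_force: 0.0
```

```bash
python3 r.py|head -1; python3 - <<'E'
from h import *
p=imaging.camera("side");q=imaging.camera("top")
cv2.imwrite("pics/c2.png",cv2.hconcat([cv2.resize(i[r:r+110,c:c+110],(400,400),interpolation=2) for i,r,c in((p["image"],165,300),(q["image"],150,300))]))
E
```

```text
8.2 [ 0.4069 -0.1573  0.4416] [-0.64 -0.18  1.89  0.    1.43 -2.6 ] [-0.41  0.14 -0.37] -0.0018145247712945925
```

View pics/c2.png

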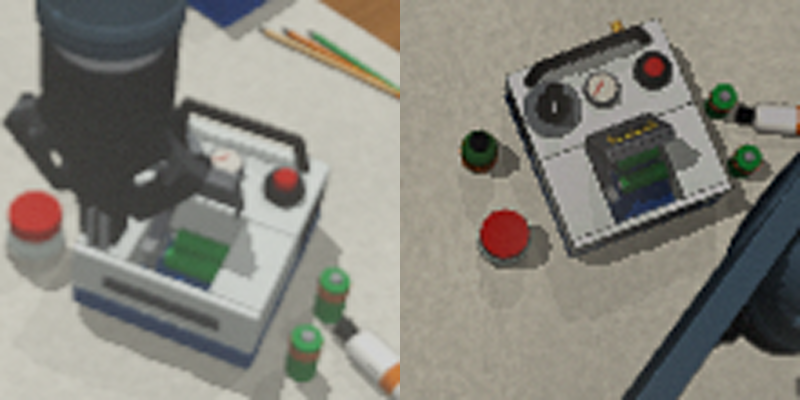

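The hatch is open: the top view shows the green cells in the bay and the raised pad edge at about (635,130). I'll watch it for two seconds and measure the hatch height before and after.

```bash
cat > m.py <<'E'
from h import *
p=imaging.camera("top");P=np.array([[*world(p,(x,y),p["depth"][y,x])] for y in range(175,200) for x in range(345,385)])
Q=P[(P[:,2]>.12)];print(status.get_obs()["time_s"],len(Q),P[:,2].max(),Q.mean(0).round(4))
a=np.array([.5997,-.0773,.086]);d=Q-a;h=-(d[:,0]*.926+d[:,1]*.378);print("angle",np.median(np.arctan2(d[:,2],h)))
E
python3 m.py
```

```text
8.35 169 1.3262080447771862 [ 0.5624 -0.0787  0.1988]
angle 1.2025221103183343
```

Call:
send_rows:
  commands:
    - [[0,0,0,0,0,0],[0,0,0,0,0,0],[0,0,0,0,0,0],[0,0,0,0,0,0],[0,0,0,0,0,0],[0,0,0,0,0,0],[0,0,0,0,0,0],[0,0,0,0,0,0]]

```text
time_s: 9.02
eef_pos: [0.4066, -0.1574, 0.4419]
eef_rot: [-0.0, -0.192, 0.981, 0.0]
wrist_force: [-0.2, 0.6, -0.9]
opening: -0.002
grasp_force: 0.0
```

Call:
send_rows:
  commands:
    - [[0,0,0,0,0,0],[0,0,0,0,0,0],[0,0,0,0,0,0],[0,0,0,0,0,0],[0,0,0,0,0,0],[0,0,0,0,0,0],[0,0,0,0,0,0],[0,0,0,0,0,0]]

```text
time_s: 9.68
eef_pos: [0.4066, -0.1574, 0.4419]
eef_rot: [-0.0, -0.192, 0.981, -0.0]
wrist_force: [0.5, -0.8, 1.2]
opening: -0.001
grasp_force: 0.0
```

Call:
send_rows:
  commands:
    - [[0,0,0,0,0,0],[0,0,0,0,0,0],[0,0,0,0,0,0],[0,0,0,0,0,0],[0,0,0,0,0,0],[0,0,0,0,0,0],[0,0,0,0,0,0],[0,0,0,0,0,0]]

```text
time_s: 10.35
eef_pos: [0.4066, -0.1574, 0.4419]
eef_rot: [-0.0, -0.192, 0.981, 0.0]
wrist_force: [0.2, -0.2, -0.2]
opening: -0.002
grasp_force: 0.0
```

```bash
python3 m.py
```

```text
10.4 171 1.3262080447771862 [ 0.5627 -0.0784  0.1975]
angle 1.2099661100738208
```

The hatch holds at about 1.2 rad on two measurements two seconds apart, which is its open stop within measuring error. Nothing is touching it, so I'm handing in.

```bash
python3 -c "
from bench import ctrl
print(ctrl.hand_in())"
```

```text
the job is handed in; nothing more can be done
None
```

The battery hatch popped open from one light press (about 4 N at most) and stayed wide open over two seconds of watching with the hand clear; the job was handed in at about 10 s.

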